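Snap the battery cover onto the sloping controller

TASK

Put the orange battery cover, its grip rib facing outward, over the battery tray on the sloping face of the grey controller, and then press it on one corner at a time until all four clips have snapped in and the cover lies flush on the face all round. Let go of the cover, and leave the soap block behind and the brown bottle and red-banded jar at either side where they stand.

Things in the scene. Friction and masses are not known exactly. Their poses are not given: they have to be found in the camera images.
- controller: Grey controller housing fixed to the table, 164 mm deep, 188 mm wide, 89 mm high. Origin on the table under the middle of its width, 62 mm behind its front edge; x runs from its front to its back, y to its left, z up. Front wall about 33 mm high, then a plane face sloping up and away at 25 degrees to the level, then a flat top strip with two small knobs that stand 12 mm up.
- tray: Battery tray on the sloping face. Origin on the face under the tray's middle, 61 mm above the table; x up the slope, y left along the face, z out of the face, 25 degrees from vertical towards the front. A block 84 mm (x) by 124 (y), 16 high, upper 6 mm bevelled by 3 mm. Four white spring clips stick out 4 mm from its short ends (y = 62 and -62 mm) at x = 28 and -28 mm, noses 3 to 10 mm off the face.
- tray_home (a point): Point fixed on the tray's z axis, 33 mm off the sloping face, axes as the tray's: where the rib's middle is once the cover is home. Laid on without pressing, the cover rests on the clips about 8 mm farther out and stays there. Play on the tray: 2 mm each way along x, 1.5 mm along y. Half a turn about z fits equally.
- cover_rib (a point): Middle of the grip rib of the loose orange cover, an upside-down tray 94 mm (x) by 140 (y), walls 3 mm, 0.15 kg (varies). The point is 33 mm above its underside; z out of its top, x along the rib. Flat top 21 mm above the underside; rib 60 mm along x, 16 thick along y (grip across this), its top 45 mm above the underside. At the start it lies on the table, rib up.
- cover_corner_0 (a point): Point on the cover's underside below one of the four round press marks on its top (cover x = 28 mm, y = 57 mm). Along the tray's z it is at 0 when this corner is home, about 8 mm while its clip is not engaged. The clip takes a push of about 7 N on the mark, straight into the face, 8 mm of travel. The opposite corner may rise meanwhile; the last corners can take 15 N, as stiff neighbours go down with them.
- cover_corner_1 (a point): Point on the cover's underside below one of the four round press marks on its top (cover x = 28 mm, y = -57 mm). Along the tray's z it is at 0 when this corner is home, about 8 mm while its clip is not engaged. The clip takes a push of about 7 N on the mark, straight into the face, 8 mm of travel. The opposite corner may rise meanwhile; the last corners can take 15 N, as stiff neighbours go down with them.
- cover_corner_2 (a point): Point on the cover's underside below one of the four round press marks on its top (cover x = -28 mm, y = -57 mm). Along the tray's z it is at 0 when this corner is home, about 8 mm while its clip is not engaged. The clip takes a push of about 7 N on the mark, straight into the face, 8 mm of travel. The opposite corner may rise meanwhile; the last corners can take 15 N, as stiff neighbours go down with them.
- cover_corner_3 (a point): Point on the cover's underside below one of the four round press marks on its top (cover x = -28 mm, y = 57 mm). Along the tray's z it is at 0 when this corner is home, about 8 mm while its clip is not engaged. The clip takes a push of about 7 N on the mark, straight into the face, 8 mm of travel. The opposite corner may rise meanwhile; the last corners can take 15 N, as stiff neighbours go down with them.
- soap: Bystander: lilac soap block 71 x 67 x 57 mm; origin at the centre of its underside, z up.
- oat_bottle: Bystander: brown bottle with black cap, 61 mm across, 104 mm high; origin at the centre of its underside, z up.
- red_jar: Bystander: white-lidded jar with red band, 68 mm across, 56 mm high; origin at the centre of its underside, z up.

How it is judged:
By the outcome, as a careful person would: the job done as asked, in the order asked, and still so for the second after the job is handed in, with the robot touching nothing.
It also fails if it takes over 59 s, if anything falls off the work surface, if the arm or the gripper's body presses on something with over 40 N, if the wrist force passes 120 N, or if a joint passes its speed limit or range.

ROBOT

A 7-joint arm with a two-finger parallel gripper is mounted at the origin on a cart in front of the work surface, level with it; the furniture and walls round the work are solid. World frame = base frame: x ahead of the robot, y to its left, z up, the work surface at z = 0. Lengths are in m, angles in degrees, forces in N, time in s.
With the tool pointing down it reaches from about 0.4 to 0.875 m from the base axis. Payload 6.5 kg.
Tool frame: the origin (TCP) lies midway between the tips of the shut fingers; the grasp point (between the pads) lies 19 mm behind it; z points along the fingers, y is the direction in which the jaws open and shut (so a half turn about z gives the same grasp; the last joint's range is limited). The gripper opens to 85 mm and grips with 20 to 120 N. Pads are 22 mm wide; open, the fingers measure 114 mm over their backs; the gripper's body (76 mm by 85 mm) begins 54 mm behind the grasp point. The pads swing forward as they close: fully open they stand 13 mm farther back than shut.
Start: joints at [72.754, 30.733, -0.252, 88.115, 0.149, 61.152, -4.079], TCP at [0.151, -0.632, 0.231] pointing down, gripper open.
Joint ranges: [-154.64, 154.64], [-21.42, 123.67], [-72.66, 72.17], [13.99, 137.28], [-74.86, 254.86], [10.95, 109.41], [-158.01, 158.01]. Speed limits (degrees/s): [136.94, 136.94, 180, 180, 180, 180, 180].

INTERFACE

Orientations are given as [roll, pitch, yaw] about the fixed x, y, z axes, in that order (R = Rz(yaw) Ry(pitch) Rx(roll)).
In Python, from station import state, imaging, workorder gives the robot as it stands.
- The arm moves only by the tool jog_arm, never from a script. Its argument "deltas" is text: rows parted by semicolons, each of 7 numbers parted by spaces: the finger opening in m, from 0 to 0.0854, then the shift along the tool's x, y, z in m, then the turn, a rotation vector about the tool's x, y, z in degrees. In form: fingers x y z rx ry rz; .... A call has 1 to 12 rows; each row shifts and turns the pose as measured when the row begins, along the tool's axes as they then stand; what a row does not reach is not made up. A row lasts 1/10 s, in which the tool goes at most 50 mm and 8.59 degrees, less where a joint would pass 70% of its speed; a pose out of reach is approached as far as the arm can. A call with a gripper value outside its range is refused whole. The fingers move at their own pace and stop on an object; the grip force is fixed at half the most. Time passes only in rows, so rows that do not move let the fingers close. It gives the time, the measured TCP pose, the force and the opening at its end, in the units of the state.
- state(): the state, without advancing time (a new reading comes with each control period).
- imaging.read_camera(name): name is "scene" or "top" or "wrist"; returns (picture, depth): 480x640x3 uint8, blue, green, red; 480x640 float32, m along the optical axis (not along the pixel's ray), 0 where there is no reading.
- imaging.camera_model(name): a dict with "mtx" (3x3 intrinsics, pixels), "k1" (the pictures are not rectified: a ray, as slopes to the right and down, at radius r is drawn at 1 + k1 r^2 times it, then the intrinsics apply), "rvec" (rotation vector, rad) and "tvec" (3), from world to camera coordinates, as OpenCV has them; the wrist camera has in their place "mount" (4x4, takes a point from camera to tool coordinates, whose origin is the TCP and whose axes are the flange's). Camera axes: x right, y down, z forward; pixel columns grow to the right and rows downward; lengths in m; the calibration is good to about 2 mm. A picture is of the moment at which its call begins: read the wrist's pose just before it. camera_model takes no time and is no camera call.
- workorder.job_done(): hands the job in, once; it reports no verdict.
Trained networks look in the newest picture that a camera, given by its name, has taken for a name from the list of things; names that differ only in an ending like _2 or _b are one class to them, and where a whole thing is asked for, a point or a joint stands for the part that bears it (a point fixed in the world has none). Each returns a list of dicts, best first, with "confidence" (0 to 1); they miss things now and then, are a little off and sometimes report something else, mostly with a low value. They report only what shows in the picture. A call takes as long as a camera call.
- imaging.spot_in(camera, label): "point" ([x, y, z] in m, in the coordinates of the camera as it stood for that picture, good to about 4 mm: the middle of the surface that is visible of it).
- imaging.masks_of(camera, label): "mask" (480x640 bool, what is visible of it).
- imaging.spot_point(camera, label): "point" ([x, y, z] in m, in the coordinates of the camera as it stood for that picture, good to about 4 mm: a listed point, or the origin of a listed thing).
The state is a dict: "t": time; "joint_positions": joint angles; "joint_velocities": joint speeds; "tau": joint torques, N m; "eef_pos": TCP position; "tcp_rot": TCP orientation; "force": force on the tool from outside, world axes, zero at the start; "moment": the same for the moment, N m; "gripper_width": finger opening in m.
Only numpy, scipy, OpenCV 4.12 (cv2) and the standard library are available. Lean on these libraries where they do the work, as an engineer would, in place of code of your own. Each camera call takes 0.05 s, during which the arm holds its last target. There are 200 camera calls.

## Working session

There is one attempt and no reset: what is moved stays moved. The work goes in short steps, Python scripts to look and compute and a tool call to move; the robot and the scene stay as the last step left them, time stands still between calls to the robot, and variables do not carry over. Pictures are saved under pics/ and viewed, about 8 in all and at most 12, crops included, and the job is handed in when it is done.

Besides the shell and the picture viewer there is one more tool, called as name(argument=value, ...) on one line, values as JSON. jog_arm: Moves the arm, as the interface text tells. Its arguments: {"type":"object","properties":{"deltas":{"type":"string"}},"required":["deltas"]}

```bash
ls; mkdir -p pics; cat > h.py <<'E'
import numpy as np, cv2
from scipy.spatial.transform import Rotation as R
from station import state, imaging, workorder
def TW():
    s=state(); T=np.eye(4); T[:3,:3]=R.from_euler('xyz',s['tcp_rot'],degrees=True).as_matrix(); T[:3,3]=s['eef_pos']; return T
def cam2w(name,T=None):
    m=imaging.camera_model(name)
    if name=='wrist': return (TW() if T is None else T)@np.array(m['mount'])
    W=np.eye(4); W[:3,:3]=cv2.Rodrigues(np.array(m['rvec'],float))[0]; W[:3,3]=np.ravel(m['tvec']); return np.linalg.inv(W)
def cloud(name,depth,C,mask=None):
    m=imaging.camera_model(name);K=np.array(m['mtx']);v,u=np.nonzero((depth>0)&(mask if mask is not None else True))
    xd=(u-K[0,2])/K[0,0];yd=(v-K[1,2])/K[1,1];x,y=xd.copy(),yd.copy()
    for _ in range(8):
        f=1+m['k1']*(x*x+y*y);x,y=xd/f,yd/f
    z=depth[v,u];P=np.c_[x*z,y*z,z];return P@C[:3,:3].T+C[:3,3]
def proj(name,P,C):
    m=imaging.camera_model(name);K=np.array(m['mtx']);p=(np.atleast_2d(P)-C[:3,3])@C[:3,:3];x,y=p[:,0]/p[:,2],p[:,1]/p[:,2]
    f=1+m['k1']*(x*x+y*y);return np.c_[K[0,0]*x*f+K[0,2],K[1,1]*y*f+K[1,2]]
E
python3 - <<'E'
from h import *
print(state())
ims=[]
for c in ('scene','top'):
    p,d=imaging.read_camera(c); ims.append(p); C=cam2w(c); np.savez(f'{c}.npz',p=p,d=d)
    for n in ('controller','tray','tray_home','cover_rib','cover_corner_0','cover_corner_1','cover_corner_2','cover_corner_3','soap','oat_bottle','red_jar'):
        print(c,n,[(np.round(C[:3,:3]@np.array(r['point'])+C[:3,3],3).tolist(),round(r['confidence'],2)) for r in imaging.spot_point(c,n)[:2]])
    for n in ('cover_rib','controller'):
        r=imaging.masks_of(c,n)
        if r: np.save(f'm_{c}_{n}.npy',r[0]['mask']); print(n,r[0]['confidence'],r[0]['mask'].sum())
cv2.imwrite('pics/a.png',cv2.resize(np.hstack(ims),(800,300)))
cv2.imwrite('pics/top.png',ims[1])
E
```

```text
pics
{'t': 0.0, 'joint_positions': array([72.75304602, 30.77848911, -0.25267397, 88.17243437,  0.1489874 ,
       61.15139882, -4.07935268]), 'joint_velocities': array([-0.02719349, -0.02729092,  0.02516859, -0.08465096, -0.01883313,
        0.0043977 ,  0.11900814]), 'tau': array([-7.43504443e-04, -5.83415115e+01,  1.04853854e+00, -2.59106952e+01,
        1.22937374e-02,  9.41915758e-03,  7.62836887e-07]), 'eef_pos': array([ 0.15104486, -0.63154135,  0.23039033]), 'tcp_rot': array([-1.79898338e+02,  8.32453288e-03,  1.34568117e+01]), 'force': array([ 0.30520177,  0.1707646 , -0.33747927]), 'moment': array([ 0.00548182, -0.00834638,  0.05592851]), 'gripper_width': 0.0855578442532799}
scene controller [([0.586, -0.198, 0.001], 0.87)]
scene tray [([0.587, -0.198, 0.063], 0.88)]
scene tray_home [([0.575, -0.194, 0.094], 0.84)]
scene cover_rib [([0.596, 0.181, 0.035], 0.7)]
scene cover_corner_0 [([0.599, 0.239, 0.003], 0.66), ([0.648, 0.216, -0.002], 0.59)]
scene cover_corner_1 [([0.599, 0.239, 0.003], 0.66), ([0.648, 0.216, -0.002], 0.59)]
scene cover_corner_2 [([0.599, 0.239, 0.003], 0
[... 374 characters left out ...]
, 0.72)]
top tray [([0.584, -0.198, 0.057], 0.78)]
top tray_home [([0.573, -0.189, 0.091], 0.88), ([0.542, 0.15, -0.001], 0.29)]
top cover_rib [([0.6, 0.184, 0.037], 0.71)]
top cover_corner_0 [([0.542, 0.147, 0.002], 0.88), ([0.6, 0.252, -0.001], 0.87)]
top cover_corner_1 [([0.542, 0.147, 0.002], 0.88), ([0.6, 0.252, -0.001], 0.87)]
top cover_corner_2 [([0.542, 0.147, 0.002], 0.88), ([0.6, 0.252, -0.001], 0.87)]
top cover_corner_3 [([0.542, 0.147, 0.002], 0.88), ([0.6, 0.252, -0.001], 0.87)]
top soap [([0.758, -0.014, -0.004], 0.71), ([0.584, -0.199, 0.06], 0.62)]
top oat_bottle [([0.62, 0.407, -0.004], 0.64)]
top red_jar [([0.641, -0.381, -0.0], 0.7)]
cover_rib 0.93 1507
controller 0.6 3909
```

View pics/a.png

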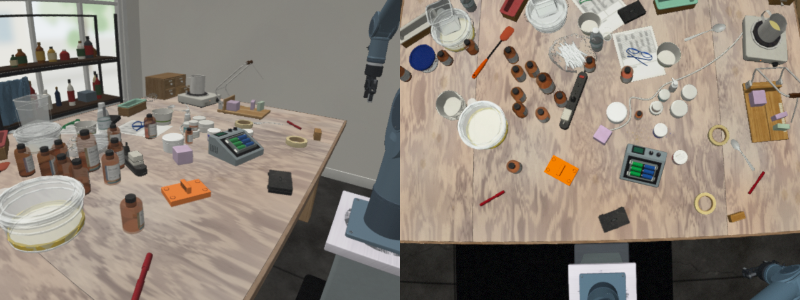

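The left half (scene) shows the orange cover at ~(187,190) and the controller at ~(237,145), in the halved picture. In the right half (top) the cover is at (561,170), the controller at (642,165), the soap at (603,134) and the jar at (680,157). Next I'll measure yaw from depth.

```bash
python3 - <<'E'
from h import *
D=np.load('top.npz');C=cam2w('top')
print('campos',C[:3,3])
P=cloud('top',D['d'],C,np.load('m_top_cover_rib.npy'))
z=P[:,2];print(np.percentile(z,[2,10,25,50,75,90,98]))
for lo,hi in((.015,.03),(.036,.055)):
    q=P[(z>lo)&(z<hi)];r=cv2.minAreaRect((q[:,:2]*1000).astype(np.float32));print(len(q),r)
M=np.load('m_top_controller.npy');P=cloud('top',D['d'],C,M)
Q=P[(P[:,2]>.01)]
r=cv2.minAreaRect((Q[:,:2]*1000).astype(np.float32));print('ctrl',r,np.percentile(Q[:,2],[2,50,98]))
im=cv2.imread('pics/top.png')
k=proj('top',[[.6,.18,.02],[.59,-.2,.06]],C).astype(int)
out=[cv2.resize(im[v-60:v+60,u-75:u+75],(400,320),interpolation=cv2.INTER_CUBIC) for u,v in k]
cv2.imwrite('pics/b.png',np.hstack(out));print(k)
E
```

```text
campos [0.44263659 0.00246159 1.70402491]
[0.01019085 0.01437947 0.01730893 0.020321   0.02342161 0.02776093
 0.0451328 ]
1182 ((596.9072875976562, 183.3321075439453), (139.95594787597656, 94.4645767211914), 60.21780776977539)
114 ((597.11669921875, 183.56884765625), (17.088729858398438, 59.306602478027344), 60.180091857910156)
ctrl ((606.5501708984375, -200.57846069335938), (191.39321899414062, 166.57940673828125), 75.18020629882812) [0.02895332 0.07635953 0.09649844]
[[259 271]
 [388 269]]
```

View pics/b.png

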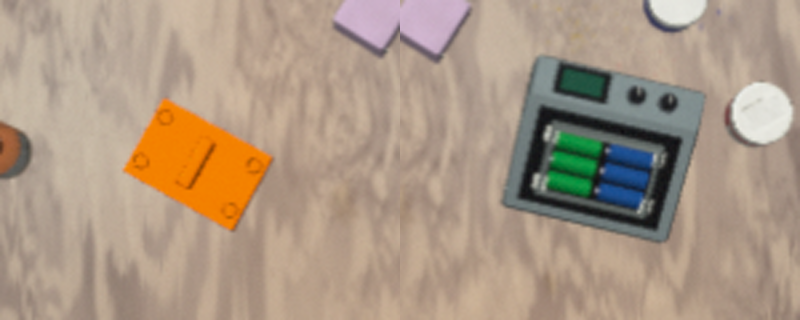

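jog_arm(deltas="0.05 .0368 -.029 -.006 0 0 0;0.05 .0368 -.029 -.006 0 0 0;0.05 .0368 -.029 -.006 0 0 0;0.05 .0368 -.029 -.006 0 0 0;0.05 .0368 -.029 -.006 0 0 0;0.05 .0368 -.029 -.006 0 0 0;0.05 .0368 -.029 -.006 0 0 0;0.05 .0368 -.029 -.006 0 0 0;0.05 .0368 -.029 -.006 0 0 0;0.05 .0368 -.029 -.006 0 0 0;0.05 .0368 -.029 -.006 0 0 0;0.05 .0368 -.029 -.006 0 0 0")

```text
t: 2.6
eef_pos: [0.5084, -0.1829, 0.3046]
tcp_rot: [179.6, 0.1, 12.6]
force: [1.2, -0.8, -0.2]
gripper_width: 0.0498
```

```bash
cat >> h.py <<'E'
def tool(yaw,pitch): return R.from_euler('xyz',[180,pitch,yaw],degrees=True).as_matrix()
def delta(pos,yaw,pitch):
    T=TW(); Rt=tool(yaw,pitch)
    print('now',np.round(T[:3,3],4),np.round(state()['tcp_rot'],2),'t',round(state()['t'],2))
    print('trans in current tool axes',np.round(T[:3,:3].T@(np.array(pos)-T[:3,3]),4),'rotvec',np.round(R.from_matrix(T[:3,:3].T@Rt).as_rotvec(degrees=True),2))
E
python3 - <<'E'
from h import *
print(np.round(imaging.camera_model('wrist')['mount'],3))
T=TW();C=cam2w('wrist',T)
p,d=imaging.read_camera('wrist');np.savez('w1.npz',p=p,d=d,C=C)
for n in ('tray','tray_home','controller'):
    print(n,[(np.round(C[:3,:3]@np.array(r['point'])+C[:3,3],3).tolist(),round(r['confidence'],2)) for r in imaging.spot_point('wrist',n)[:2]])
r=imaging.masks_of('wrist','tray')
if r: np.save('m_w1.npy',r[0]['mask']);print(r[0]['confidence'],r[0]['mask'].sum())
cv2.imwrite('pics/c.png',p)
delta([.597,.183,.15],-29.8,0)
E
```

```text
[[ 0.001 -0.959 -0.284  0.071]
 [ 1.     0.     0.     0.001]
 [-0.    -0.284  0.959 -0.142]
 [ 0.     0.     0.     1.   ]]
tray [([0.589, -0.196, 0.061], 0.61)]
tray_home [([0.568, -0.195, 0.092], 0.63), ([0.585, -0.199, 0.061], 0.58)]
controller [([0.587, -0.201, 0.002], 0.7)]
0.86 16546
now [ 0.507  -0.1851  0.3038] [1.7961e+02 1.5000e-01 1.2560e+01] t 2.85
trans in current tool axes [ 0.1683 -0.3408  0.151 ] rotvec [ 0.43  0.   42.36]
```

View pics/c.png

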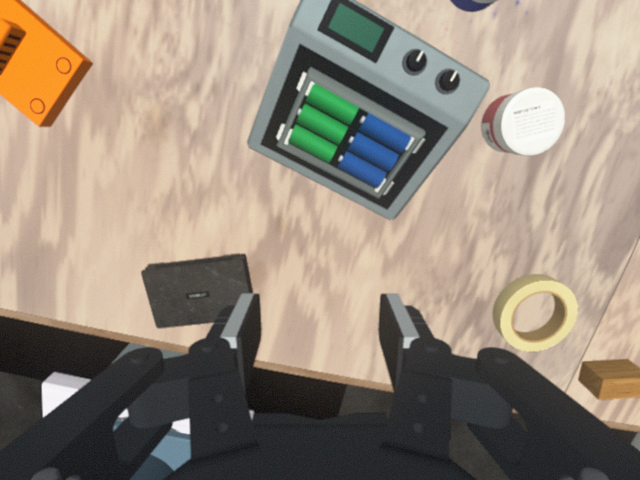

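The wrist view shows the controller whole: tray rim about (278,70)–(425,190), jar at (530,120), and the cover's corner at top left. I'll refine the tray pose from this depth image.

```bash
python3 - <<'E'
from h import *
D=np.load('w1.npz');C=D['C'];P=cloud('wrist',D['d'],C)
yaw=-14.8
def frame(o,yaw): 
    return R.from_euler('xyz',[0,-25,yaw],degrees=True).as_matrix()
o=np.array([.586,-.197,.061])
for it in range(3):
    F=frame(o,yaw);q=(P-o)@F
    face=(np.abs(q[:,0])<60)&(abs(q[:,0])<.06)&(abs(q[:,1])<.09)&(abs(q[:,2])<.006)
    f=q[face&((abs(q[:,0])>.046)|(abs(q[:,1])>.072))]
    A=np.c_[f[:,:2],np.ones(len(f))];c=np.linalg.lstsq(A,f[:,2],rcond=None)[0]
    t=q[(q[:,2]>.0095)&(q[:,2]<.03)&(abs(q[:,0])<.055)&(abs(q[:,1])<.075)]
    r=cv2.minAreaRect((t[:,:2]*1000).astype(np.float32))
    print('face tilt/offset',np.round(c,4),len(f),'tray',r,'pct x',np.percentile(t[:,0],[.5,99.5]),'y',np.percentile(t[:,1],[.5,99.5]))
    a=r[2]; a=a-90 if a>45 else a
    o=o+F@np.array([r[0][0]/1000,r[0][1]/1000,c[2]]);yaw+=a
    print('o',o,'yaw',yaw)
ft=P[(P[:,2]>.03)&(np.hypot(*(P[:,:2]-[.606,-.2]).T)<.14)]
r=cv2.minAreaRect((ft[:,:2]*1000).astype(np.float32));print('ctrl outline',r)
E
```

```text
face tilt/offset [-0.0016  0.001   0.0007] 7599 tray ((-0.39286041259765625, -1.3839492797851562), (84.81732940673828, 127.02627563476562), 1.1572139263153076) pct x [-0.04053191  0.04051945] y [-0.06315704  0.06010829]
o [ 0.58501204 -0.19817041  0.06147766] yaw -13.642786073684693
face tilt/offset [-0.0016 -0.0074  0.    ] 7603 tray ((0.0045928955078125, -0.6235466003417969), (126.45724487304688, 83.44947814941406), 89.45487976074219) pct x [-0.04021386  0.0410785 ] y [-0.0618236   0.06108267]
o [ 0.58486758 -0.198777    0.06148276] yaw -14.187906312942506
face tilt/offset [-0.0015 -0.0034  0.    ] 7616 tray ((-0.11709976196289062, 0.28745269775390625), (125.90193176269531, 83.45214080810547), 89.83735656738281) pct x [-0.04013771  0.04088464] y [-0.06103602  0.0618319 ]
o [ 0.58483401 -0.19847201  0.06143577] yaw -14.350549745559693
ctrl outline ((580.32275390625, -197.35919189453125), (189.1788787841797, 216.28074645996094), 75.44694519042969)
```

jog_arm(deltas="0.05 .021 -.0426 .012 0 0 0;0.05 .021 -.0426 .012 0 0 0;0.05 .021 -.0426 .012 0 0 0;0.05 .021 -.0426 .012 0 0 0;0.05 .021 -.0426 .012 0 0 0;0.05 .021 -.0426 .012 0 0 0;0.05 0 0 0 0 0 7;0.05 0 0 0 0 0 7;0.05 0 0 0 0 0 7;0.05 0 0 0 0 0 7;0.05 0 0 0 0 0 7;0.05 0 0 0 0 0 7")

```text
t: 4.05
eef_pos: [0.576, 0.0684, 0.222]
tcp_rot: [178.7, -0.3, -33.6]
force: [-0.4, -0.5, -0.5]
gripper_width: 0.0499
```

```bash
python3 - <<'E'
from h import *
T=TW();C=cam2w('wrist',T)
p,d=imaging.read_camera('wrist');np.savez('w2.npz',p=p,d=d,C=C);cv2.imwrite('pics/d.png',p)
P=cloud('wrist',d,C);b=p.reshape(-1,3)[(d>0).ravel()].astype(int)
o=(b[:,2]>150)&(b[:,0]<90)&(b[:,2]-b[:,0]>100)
P=P[o&(abs(P[:,0]-.597)<.12)&(abs(P[:,1]-.183)<.12)];z=P[:,2]
print(len(P),np.percentile(z,[1,50,99]))
for lo,hi in((.015,.03),(.036,.055)):
    q=P[(z>lo)&(z<hi)]; 
    if len(q)>20: print(len(q),cv2.minAreaRect((q[:,:2]*1000).astype(np.float32)))
print([(np.round(C[:3,:3]@np.array(r['point'])+C[:3,3],3).tolist(),round(r['confidence'],2)) for r in imaging.spot_point('wrist','cover_rib')[:2]])
delta([.597,.183,.07],-29.8,0)
E
```

```text
12265 [0.00908062 0.02088704 0.04550503]
10993 ((596.306884765625, 182.0517120361328), (139.74244689941406, 93.8480453491211), 59.93905258178711)
966 ((596.7363891601562, 182.14349365234375), (16.477096557617188, 58.95975875854492), 60.99979019165039)
[([0.598, 0.18, 0.036], 0.64), ([0.586, -0.197, 0.063], 0.52)]
now [0.5761 0.0683 0.2221] [178.7   -0.34 -33.37] t 4.15
trans in current tool axes [-0.0465 -0.1107  0.1494] rotvec [ 1.31 -0.3  -3.58]
```

jog_arm(deltas="0.05 -.0155 -.0368 .02 0 0 0;0.05 -.0155 -.0368 .02 0 0 0;0.05 -.0155 -.0368 .02 0 0 0;0.05 0 0 .03 0 0 0;0.05 0 0 .03 0 0 0;0.05 0 0 0.02 1.3 -.3 -3.6;0.05 0 0 0 0 0 0")

```text
t: 4.85
eef_pos: [0.6014, 0.1759, 0.0751]
tcp_rot: [180.0, -0.3, -29.0]
force: [-0.7, -1.6, 0.4]
gripper_width: 0.0497
```

```bash
python3 - <<'E'
from h import *
delta([.5965,.182,.025],-30,0)
print(state()['force'])
E
```

```text
now [0.6014 0.1759 0.0751] [179.95  -0.28 -29.04] t 4.85
trans in current tool axes [-0.0076 -0.003   0.05  ] rotvec [ 0.05 -0.28  0.96]
[-0.71617837 -1.56618576  0.39810353]
```

jog_arm(deltas="0.05 -.0076 -.003 0 0 -.3 1;0.05 0 0 .015 0 0 0;0.05 0 0 .015 0 0 0;0.05 0 0 0 0 0 0")

```text
t: 5.25
eef_pos: [0.5981, 0.1817, 0.046]
tcp_rot: [-179.9, -0.1, -30.2]
force: [0.3, 0.0, 0.1]
gripper_width: 0.0501
```

```bash
python3 - <<'E'
from h import *
delta([.5965,.182,.025],-30,0)
print(state()['force'])
E
```

```text
now [0.5981 0.1817 0.046 ] [-1.7992e+02 -1.4000e-01 -3.0240e+01] t 5.25
trans in current tool axes [-0.0016  0.0005  0.021 ] rotvec [-0.08 -0.14 -0.24]
[0.27919388 0.04612452 0.07063631]
```

jog_arm(deltas="0.05 -.0016 .0005 .011 0 0 0;0.05 0 0 .009 0 0 0;0.05 0 0 0 0 0 0;0 0 0 0 0 0 0;0 0 0 0 0 0 0;0 0 0 0 0 0 0;0 0 0 0 0 0 0;0 0 0 0 0 0 0")

```text
t: 6.05
eef_pos: [0.5976, 0.1825, 0.0254]
tcp_rot: [-179.8, -0.2, -30.2]
force: [0.1, 0.3, -1.2]
gripper_width: 0.0147
```

```bash
python3 - <<'E'
from h import *
delta([.5965,.182,.025],-30,0)
s=state();print(s['force'],s['gripper_width'])
E
```

```text
now [0.5976 0.1825 0.0254] [-179.84   -0.24  -30.23] t 6.05
trans in current tool axes [-0.0007  0.001   0.0004] rotvec [-0.16 -0.24 -0.23]
[ 0.05781849  0.32219744 -1.20978191] 0.014688119597527255
```

jog_arm(deltas="0 0 0 -.01 0 0 0;0 0 0 -.03 0 0 0;0 0 0 -.04 0 0 0;0 0 0 -.04 0 0 0;0 0 0 -.04 0 0 0;0 0 0 -.04 0 0 0;0 0 0 0 0 0 0")

```text
t: 6.75
eef_pos: [0.5955, 0.1822, 0.2362]
tcp_rot: [-179.9, -0.2, -30.2]
force: [1.0, -0.0, -0.7]
gripper_width: 0.0146
```

```bash
python3 - <<'E'
from h import *
T=TW();C=cam2w('wrist',T);Ti=np.linalg.inv(T)
p,d=imaging.read_camera('wrist');cv2.imwrite('pics/e.png',p)
P=cloud('wrist',d,C);b=p.reshape(-1,3)[(d>0).ravel()].astype(int)
o=(b[:,2]>150)&(b[:,0]<90)&(b[:,2]-b[:,0]>100)
q=(P[o])@Ti[:3,:3].T+Ti[:3,3]
q=q[(abs(q[:,0])<.08)&(abs(q[:,1])<.1)&(abs(q[:,2])<.06)]
A=np.c_[q[:,:2],np.ones(len(q))]
m=abs(q[:,2]-np.median(q[:,2]))<.01
for _ in range(5):
    c=np.linalg.lstsq(A[m],q[m,2],rcond=None)[0];m=abs(q[:,2]-A@c)<.003
print(len(q),m.sum(),'plane',c,'deg',np.degrees(c[:2]))
t=q[m];print('x',np.percentile(t[:,0],[.5,99.5]),'y',np.percentile(t[:,1],[.5,99.5]),cv2.minAreaRect((t[:,:2]*1000).astype(np.float32)))
o=np.array([.5848,-.1985,.0614]);F=R.from_euler('xyz',[0,-25,-14.6],degrees=True).as_matrix()
delta(o+F@[.0,0,.12],-14.6,-25);print(state()['force'],state()['gripper_width'])
E
```

```text
46291 38474 plane [ 0.00285444 -0.00171371  0.00407823] deg [ 0.16354733 -0.09818824]
x [-0.02386759  0.04636957] y [-0.06759184  0.06997087] ((-0.44023895263671875, 1.1372604370117188), (140.06350708007812, 94.29912567138672), 89.89208984375)
now [0.5941 0.1815 0.2334] [ 1.7992e+02 -4.0000e-02 -3.0210e+01] t 6.8
trans in current tool axes [0.1343 0.3467 0.0638] rotvec [  3.48  24.81 -15.34]
[-0.13913953  0.10817406 -1.67991848] 0.014434012098434831
```

View pics/e.png

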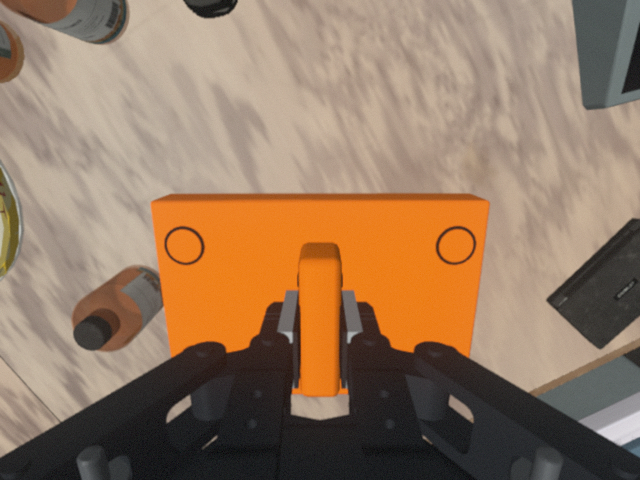

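The cover is held square: its top plane is within 0.2° of the tool axis and it is centred within 1 mm. Now to hover over the tray.

jog_arm(deltas="0 .015 .0385 .003 0 0 0;0 .015 .0385 .003 0 0 0;0 .015 .0385 .003 0 0 0;0 .015 .0385 .003 0 0 0;0 .015 .0385 .003 0 0 0;0 .015 .0385 .003 0 0 0;0 .015 .0385 .003 0 0 0;0 .015 .0385 .003 0 0 0;0 .015 .0385 .003 0 0 0;0 0 0 0 .9 6.2 -3.8;0 0 0 0 .9 6.2 -3.8;0 0 0 0 .9 6.2 -3.8")

```text
t: 8.0
eef_pos: [0.5268, -0.1997, 0.1946]
tcp_rot: [-179.4, -18.3, -18.3]
force: [0.3, -0.8, -2.7]
gripper_width: 0.0145
```

jog_arm(deltas="0 0 0 0 .9 6.2 -3.8;0 0 0 0 0 0 0")

```text
t: 8.2
eef_pos: [0.5205, -0.1988, 0.1912]
tcp_rot: [179.9, -24.3, -14.1]
force: [-1.0, 0.1, -1.7]
gripper_width: 0.0147
```

```bash
cat >> h.py <<'E'
o=np.array([.5853,-.1973,.0614]);F=R.from_euler('xyz',[0,-25,-14.6],degrees=True).as_matrix()
def tr(x,y,z):
    delta(o+F@[x,y,z],-14.6,-25); s=state()
    print('TCP in tray mm',np.round((s['eef_pos']-o)@F*1000,1),'force tray',np.round(s['force']@F,1),'mom',np.round(s['moment']@F,2),'w',round(s['gripper_width'],4))
E
python3 - <<'E'
from h import *
tr(0,0,.09)
E
```

```text
now [ 0.5205 -0.1988  0.1912] [179.94 -24.33 -14.11] t 8.2
trans in current tool axes [ 0.0024 -0.0176  0.054 ] rotvec [-0.14  0.67  0.45]
TCP in tray mm [ -1.6 -17.8 143.9] force tray [-1.6 -0.2 -1.2] mom [-0.02  0.61 -0.02] w 0.0147
```

jog_arm(deltas="0 .0012 -.009 .025 0 .7 .45;0 .0012 -.009 .025 0 0 0;0 0 0 .02 0 0 0;0 0 0 0 0 0 0")

```text
t: 8.6
eef_pos: [0.5522, -0.1915, 0.1337]
tcp_rot: [179.9, -24.4, -15.0]
force: [-1.1, 0.4, -2.3]
gripper_width: 0.0143
```

```bash
python3 - <<'E'
from h import *
T=TW();C=cam2w('wrist',T)
p,d=imaging.read_camera('wrist');cv2.imwrite('pics/f.png',p)
P=cloud('wrist',d,C);q=(P-o)@F
f=q[(abs(q[:,2])<.006)&(q[:,0]>.05)&(q[:,0]<.062)&(abs(q[:,1])<.09)]
print('face',len(f),np.linalg.lstsq(np.c_[f[:,1],np.ones(len(f))],f[:,2],rcond=None)[0] if len(f)>50 else '')
tr(0,0,.048)
E
```

```text
face 6122 [-1.37267293e-04 -1.85742260e-05]
now [ 0.5525 -0.1912  0.1346] [179.91 -24.5  -15.04] t 8.65
trans in current tool axes [-0.0005 -0.0026  0.0324] rotvec [ 0.27  0.5  -0.4 ]
TCP in tray mm [ 0.8 -2.4 80.4] force tray [-0.6  0.8 -1.8] mom [ 0.02  0.55 -0.  ] w 0.0148
```

View pics/f.png

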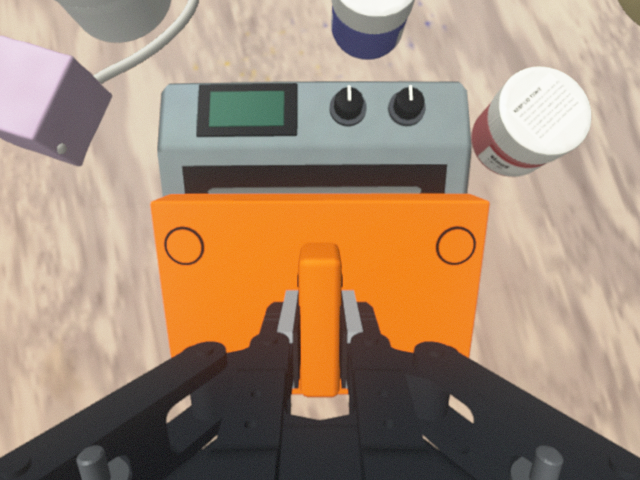

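The cover is over the tray, with the black tray frame at (183–446, 175) and the cover spanning 152–489. I'll measure the relative lateral offset within this same view.

```bash
python3 - <<'E'
from h import *
T=TW();C=cam2w('wrist',T)
p,d=imaging.read_camera('wrist')
P=cloud('wrist',d,C);q=(P-o)@F;b=p.reshape(-1,3)[(d>0).ravel()].astype(int)
org=(b[:,2]>150)&(b[:,0]<90)&(b[:,2]-b[:,0]>100)
t=q[org&(abs(q[:,2]-.076)<.004)&(abs(q[:,0])<.08)&(abs(q[:,1])<.09)]
print('cover',np.percentile(t[:,2],50),'y mid',[np.mean([np.percentile(s[:,1],1),np.percentile(s[:,1],99)])*1000 for s in (t[(t[:,0]>a)&(t[:,0]<a+.01)] for a in (.01,.02,.03))],'xmax',np.percentile(t[:,0],99.8))
for a in (.05,.053,.056):
    f=q[(abs(q[:,2])<.004)&(q[:,0]>a)&(q[:,0]<a+.003)&(abs(q[:,1])<.11)]
    print('ctrl',a,f[:,1].min(),f[:,1].max(),(f[:,1].min()+f[:,1].max())*500)
dark=(b.max(1)<45)
f=q[dark&(abs(q[:,2])<.006)&(q[:,0]>.042)&(q[:,0]<.075)&(abs(q[:,1])<.09)]
if len(f):print('black',np.percentile(f[:,1],[.5,99.5])*1000,np.percentile(f[:,0],[.5,99.5])*1000)
w=q[(q[:,2]>.008)&(q[:,2]<.022)&(q[:,0]>.025)&(q[:,0]<.05)&(abs(q[:,1])<.075)]
if len(w):print('tray',len(w),np.percentile(w[:,1],[.5,99.5])*1000,'xmax',np.percentile(w[:,0],99.5)*1000)
tr(0,0,.048)
E
```

```text
cover 0.07648312896900275 y mid [np.float64(-3.5945444310941097), np.float64(-3.7257817372852027), np.float64(-3.654218037299539)] xmax 0.04691848710637931
ctrl 0.05 -0.0953958050293837 0.09291834169469662 -1.2387316673435413
ctrl 0.053 -0.09558937843445571 0.0925007921459816 -1.5442931442370549
ctrl 0.056 -0.09504853325243541 0.09235620748263242 -1.3461628849014973
black [-18.72559525  38.57645411] [52.56225022 71.33086365]
tray 737 [-62.57806948  59.31608936] xmax 40.80267255229459
now [ 0.5525 -0.1914  0.1354] [179.92 -24.59 -15.06] t 8.7
trans in current tool axes [-0.001  -0.0027  0.0331] rotvec [ 0.27  0.41 -0.42]
TCP in tray mm [ 1.2 -2.6 81.1] force tray [ 0.2 -0.4 -1.4] mom [-0.02  0.52 -0.01] w 0.0145
```

jog_arm(deltas="0 0 -.0023 .012 .25 .4 -.4;0 0 0 .012 0 0 0;0 0 0 .006 0 0 0;0 0 0 0 0 0 0")

```text
t: 9.1
eef_pos: [0.5669, -0.1955, 0.1112]
tcp_rot: [179.8, -25.1, -15.1]
force: [0.3, -0.1, -1.4]
gripper_width: 0.0149
```

```bash
python3 - <<'E'
from h import *
tr(.0007,0,.033)
E
```

```text
now [ 0.5669 -0.1955  0.1112] [179.77 -25.08 -15.07] t 9.1
trans in current tool axes [-0.0038 -0.003   0.0198] rotvec [ 0.43 -0.08 -0.43]
TCP in tray mm [ 4.5 -2.9 52.8] force tray [-0.3 -0.  -1.4] mom [0.05 0.55 0.  ] w 0.0149
```

jog_arm(deltas="0 -.0035 -.0026 0 .4 0 -.4;0 0 0 0 0 0 0;0 0 0 0 0 0 0")

```text
t: 9.4
eef_pos: [0.5646, -0.193, 0.1117]
tcp_rot: [179.9, -25.2, -14.7]
force: [-0.1, 0.8, -1.1]
gripper_width: 0.0148
```

```bash
python3 - <<'E'
from h import *
tr(.001,-.0003,.033)
E
```

```text
now [ 0.5646 -0.193   0.1117] [179.87 -25.16 -14.68] t 9.4
trans in current tool axes [-0.0012 -0.0008  0.0215] rotvec [ 0.17 -0.16 -0.07]
TCP in tray mm [ 2.1 -1.  54.5] force tray [-0.8  0.7 -0.9] mom [0.03 0.54 0.02] w 0.0148
```

jog_arm(deltas="0 -.001 -.0008 .004 0 0 0;0 0 0 .004 0 0 0;0 -.0005 0 .002 0 0 0;0 0 0 0 0 0 0")

```text
t: 9.8
eef_pos: [0.5679, -0.1935, 0.1034]
tcp_rot: [179.8, -25.3, -14.7]
force: [-0.3, -0.1, -0.8]
gripper_width: 0.015
```

```bash
python3 - <<'E'
from h import *
tr(.001,-.0003,.033)
E
```

```text
now [ 0.5679 -0.1935  0.1034] [179.8  -25.26 -14.72] t 9.8
trans in current tool axes [-0.0006 -0.0005  0.0126] rotvec [ 0.25 -0.26 -0.11]
TCP in tray mm [ 1.6 -0.8 45.6] force tray [-0.6 -0.1 -0.6] mom [ 0.01  0.54 -0.03] w 0.015
```

jog_arm(deltas="0 -.0006 -.0005 .003 0 -.2 0;0 0 0 .003 0 0 0;0 -.0004 0 .002 0 0 0;0 0 0 0 0 0 0")

```text
t: 10.2
eef_pos: [0.5707, -0.1938, 0.0956]
tcp_rot: [179.8, -25.1, -14.7]
force: [-0.4, -0.1, -0.8]
gripper_width: 0.0148
```

```bash
python3 - <<'E'
from h import *
tr(.001,-.0003,.033)
E
```

```text
now [ 0.5707 -0.1938  0.0956] [179.78 -25.07 -14.72] t 10.2
trans in current tool axes [ 0.0002 -0.      0.0043] rotvec [ 0.27 -0.07 -0.11]
TCP in tray mm [ 0.8 -0.3 37.3] force tray [-0.7 -0.2 -0.5] mom [ 0.05  0.59 -0.02] w 0.0148
```

jog_arm(deltas="0 0 0 .002 0 0 0;0 0 0 .002 0 0 0;0 0 0 .001 0 0 0;0 0 0 0 0 0 0")

```text
t: 10.6
eef_pos: [0.573, -0.1941, 0.0906]
tcp_rot: [179.8, -25.1, -14.7]
force: [0.4, -0.2, -0.8]
gripper_width: 0.0145
```

```bash
python3 - <<'E'
from h import *
tr(.001,-.0003,.033)
E
```

```text
now [ 0.573  -0.1941  0.0906] [179.81 -25.08 -14.71] t 10.6
trans in current tool axes [ 0.0001  0.0003 -0.0012] rotvec [ 0.24 -0.08 -0.1 ]
TCP in tray mm [ 0.9 -0.  31.8] force tray [ 0.  -0.1 -0.9] mom [ 0.08  0.52 -0.04] w 0.0145
```

jog_arm(deltas="0 0 0 .001 0 0 0;0 0 0 .001 0 0 0;0 0 0 0 0 0 0")

```text
t: 10.9
eef_pos: [0.5737, -0.1943, 0.0902]
tcp_rot: [179.7, -25.2, -14.7]
force: [-3.7, 0.8, 4.2]
gripper_width: 0.0146
```

```bash
python3 - <<'E'
from h import *
tr(.001,-.0003,.033)
E
```

```text
now [ 0.5737 -0.1943  0.0902] [179.75 -25.17 -14.68] t 10.9
trans in current tool axes [-0.0003  0.0003 -0.0019] rotvec [ 0.29 -0.17 -0.07]
TCP in tray mm [ 1.3  0.  31.1] force tray [-1.6 -0.1  5.4] mom [0.09 0.75 0.05] w 0.0146
```

jog_arm(deltas="0.035 0 0 0 0 0 0;0.035 0 0 0 0 0 0;0.035 0 0 0 0 0 0;0.035 0 0 -.01 0 0 0;0.035 0 0 -.02 0 0 0;0.035 0 0 -.03 0 0 0;0.035 0 0 -.03 0 0 0;0.035 0 0 -.03 0 0 0;0 0 0 0 0 0 0;0 0 0 0 0 0 0")

```text
t: 11.9
eef_pos: [0.5233, -0.1812, 0.202]
tcp_rot: [179.7, -25.1, -14.7]
force: [-0.6, 0.3, -0.3]
gripper_width: 0.0067
```

```bash
cat >> h.py <<'E'
def cover(pic=None):
    T=TW();C=cam2w('wrist',T);p,d=imaging.read_camera('wrist')
    if pic: cv2.imwrite(pic,p)
    P=cloud('wrist',d,C);q=(P-o)@F;b=p.reshape(-1,3)[(d>0).ravel()].astype(int)
    org=(b[:,2]>150)&(b[:,0]<90)&(b[:,2]-b[:,0]>100)
    t=q[org&(abs(q[:,0])<.06)&(abs(q[:,1])<.085)&(q[:,2]>.012)&(q[:,2]<.038)]
    A=np.c_[t[:,:2],np.ones(len(t))];m=np.ones(len(t),bool)
    for _ in range(6): c=np.linalg.lstsq(A[m],t[m,2],rcond=None)[0];m=abs(t[:,2]-A@c)<.0025
    r=cv2.minAreaRect((t[m][:,:2]*1000).astype(np.float32));print('cover rect',np.round(r[0],1),np.round(r[1],1),round(r[2],2),'n',m.sum())
    for i,(x,y) in enumerate([(28,57),(28,-57),(-28,-57),(-28,57)]): print('corner',i,'height',round(1000*(c@[x/1e3,y/1e3,1])-21,1))
E
python3 - <<'E'
from h import *
cover('pics/g.png')
tr(.028,.057,.045)
E
```

```text
cover rect [-3.1 -0.9] [140.3  93.7] 89.97 n 19021
corner 0 height 6.8
corner 1 height 7.3
corner 2 height 7.3
corner 3 height 6.7
now [ 0.5235 -0.1811  0.2018] [179.66 -25.09 -14.64] t 11.95
trans in current tool axes [ 0.0264 -0.0576  0.109 ] rotvec [ 0.36 -0.09 -0.03]
TCP in tray mm [1.400e+00 1.000e-01 1.543e+02] force tray [1.1 0.2 0.6] mom [0.   0.44 0.  ] w 0.0004
```

View pics/g.png

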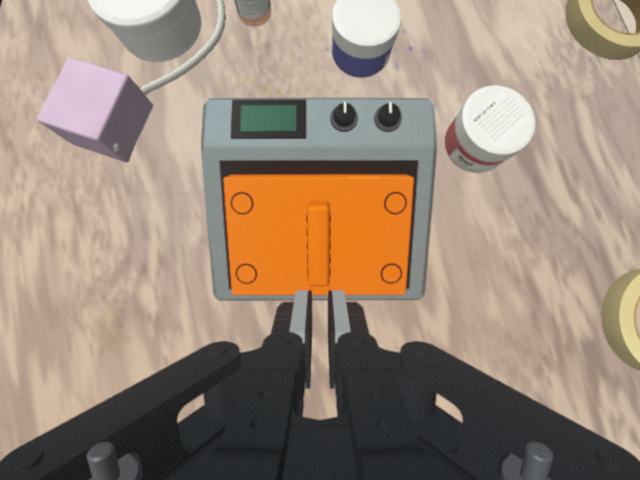

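The cover sits level on the four clips, all corners at about 7 mm. Its marks are at (242,203), (395,203), (391,273) and (246,273). Pressing corner 0 (upper left) next.

jog_arm(deltas="0 .008 -.019 .03 .3 0 0;0 .008 -.019 .03 0 0 0;0 .008 -.019 .03 0 0 0;0 0 0 .012 0 0 0;0 0 0 0 0 0 0")

```text
t: 12.45
eef_pos: [0.6022, -0.1454, 0.1104]
tcp_rot: [179.7, -24.8, -14.8]
force: [0.1, 0.2, 0.5]
gripper_width: 0.0002
```

```bash
python3 - <<'E'
from h import *
tr(.026,.0565,.03)
E
```

```text
now [ 0.6022 -0.1454  0.1104] [179.73 -24.76 -14.84] t 12.45
trans in current tool axes [ 0.0023 -0.0021  0.013 ] rotvec [ 0.37  0.24 -0.21]
TCP in tray mm [23.7 54.5 43. ] force tray [0.3 0.2 0.4] mom [-0.03  0.48 -0.08] w 0.0002
```

jog_arm(deltas="0 .002 -.002 .006 .3 .2 -.2;0 0 0 .006 0 0 0;0 0 0 0.002 0 0 0;0 0 0 0.002 0 0 0;0 0 0 .002 0 0 0;0 0 0 .002 0 0 0")

```text
t: 13.05
eef_pos: [0.6137, -0.1445, 0.0934]
tcp_rot: [-179.9, -25.1, -14.5]
force: [-3.9, 1.0, 6.1]
gripper_width: -0.0001
```

```bash
python3 - <<'E'
from h import *
tr(.026,.0565,.021)
E
```

```text
now [ 0.6137 -0.1445  0.0934] [-179.92  -25.09  -14.48] t 13.05
trans in current tool axes [-0.0004  0.0018  0.002 ] rotvec [-0.13 -0.09  0.11]
TCP in tray mm [26.4 58.3 23. ] force tray [-1.1 -0.1  7.2] mom [-0.08  0.9  -0.07] w -0.0001
```

jog_arm(deltas="0 0 .001 .002 0 0 0;0 0 0 .002 0 0 0;0 0 0 .002 0 0 0")

```text
t: 13.35
eef_pos: [0.6146, -0.1457, 0.0921]
tcp_rot: [179.9, -25.3, -14.4]
force: [-23.9, 6.7, 36.7]
gripper_width: 0.0001
```

```bash
python3 - <<'E'
from h import *
tr(.026,.0565,.021)
E
```

```text
now [ 0.6146 -0.1457  0.0921] [179.93 -25.29 -14.42] t 13.35
trans in current tool axes [-0.0009  0.0008  0.0004] rotvec [-0.01 -0.29  0.17]
TCP in tray mm [26.9 57.3 21.4] force tray [-7.   0.5 43.8] mom [-0.09  2.15  0.05] w 0.0001
```

jog_arm(deltas="0 0 0 -.006 0 0 0;0 0 0 -.01 0 .3 0;0 -.028 .0005 0 0 0 0;0 -.028 0 0 0 0 0;0 0 0 0 0 0 0")

```text
t: 13.85
eef_pos: [0.5631, -0.138, 0.0989]
tcp_rot: [179.8, -24.1, -14.2]
force: [-0.1, 0.1, -0.7]
gripper_width: -0.0003
```

```bash
python3 - <<'E'
from h import *
tr(-.030,.0565,.03)
E
```

```text
now [ 0.5631 -0.138   0.0989] [179.79 -24.1  -14.24] t 13.85
trans in current tool axes [-0.0125 -0.0048  0.0196] rotvec [0.06 0.89 0.33]
TCP in tray mm [-17.2  51.8  49.4] force tray [-0.4  0.  -0.6] mom [-0.02  0.41 -0.03] w -0.0003
```

jog_arm(deltas="0 -.0125 -.005 .008 0 .9 .3;0 0 0 0 0 0 0;0 0 0 0 0 0 0")

```text
t: 14.15
eef_pos: [0.5634, -0.1345, 0.098]
tcp_rot: [-179.9, -24.0, -14.5]
force: [0.2, -0.3, 0.5]
gripper_width: 0.0
```

```bash
python3 - <<'E'
from h import *
tr(-.030,.0565,.03)
cover()
E
```

```text
now [ 0.5634 -0.1345  0.098 ] [-179.93  -23.98  -14.55] t 14.15
trans in current tool axes [-0.0116 -0.0012  0.0191] rotvec [-0.1   1.02  0.05]
TCP in tray mm [-18.1  55.3  48.9] force tray [ 0.4 -0.2  0.3] mom [ 0.    0.45 -0.02] w 0.0
cover rect [-3.1 -1.4] [ 94.1 140.2] 0.12 n 42877
corner 0 height 0.5
corner 1 height 5.7
corner 2 height 5.7
corner 3 height 0.5
```

```bash
python3 - <<'E'
from h import *
s=state();print(np.round(s['joint_positions'],1));tr(-.03,.0565,.03)
E
```

```text
[  20.4   27.9  -15.7  124.    64.    11.  -158. ]
now [ 0.5634 -0.1344  0.098 ] [-179.92  -23.98  -14.55] t 14.2
trans in current tool axes [-0.0116 -0.0011  0.0191] rotvec [-0.1   1.02  0.04]
TCP in tray mm [-18.1  55.3  48.8] force tray [0.1 0.4 0.2] mom [ 0.02  0.41 -0.05] w -0.0
```

Joints 6 and 7 are at their limits, so I'll turn the tool about its own axis. The yaw doesn't matter for pressing.

jog_arm(deltas="0 0 0 -.002 0 0 -8.5;0 0 0 -.002 0 0 -8.5;0 0 0 0 0 0 -8.5;0 0 0 0 0 0 -8.5;0 0 0 0 0 0 -8.5;0 0 0 0 0 0 -8.5;0 0 0 0 0 0 -8.5;0 0 0 0 0 0 -8.5;0 0 0 0 0 0 0")

```text
t: 15.1
eef_pos: [0.5669, -0.1347, 0.1027]
tcp_rot: [157.2, -8.6, 56.3]
force: [0.8, -0.4, 0.2]
gripper_width: 0.0001
```

```bash
cat >> h.py <<'E'
def pr(x,y,z,tilt=0,keepyaw=True):
    "target TCP mm in tray; tool axis = -n tilted by tilt deg towards vertical; spin about axis kept"
    T=TW();s=state();n=-(F@R.from_euler('y',tilt,degrees=True).as_matrix())[:,2];z0=T[:3,2]
    ax=np.cross(z0,n);a=np.arcsin(np.linalg.norm(ax));rv=np.degrees(T[:3,:3].T@(ax/np.linalg.norm(ax)*a))
    print('q',np.round(s['joint_positions'],1),'t',round(s['t'],2),'F tray',np.round(s['force']@F,1))
    print('TCP tray',np.round((T[:3,3]-o)@F*1000,1),'axis tray',np.round(z0@F,3),'move',np.round(T[:3,:3].T@(o+F@(np.array([x,y,z])/1000)-T[:3,3])*1000,1),'turn',np.round(rv,2))
    print('tool axes of tray x,y,-z:',np.round(T[:3,:3].T@F@np.diag([1,1,-1]),2).T.tolist())
E
python3 - <<'E'
from h import *
pr(-30,56.5,40)
E
```

```text
q [ 32.3  30.  -30.1 123.   72.5  17.5 -94.7] t 15.1 F tray [ 0.9 -0.1 -0.2]
TCP tray [-13.   56.   51.6] axis tray [-0.013  0.004 -1.   ] move [ -5.6 -15.9  11.8] turn [-0.78  0.07  0.  ]
tool axes of tray x,y,-z: [[0.36, 0.93, -0.01], [0.93, -0.36, 0.0], [0.0, 0.01, 1.0]]
```

jog_arm(deltas="0 -.003 -.008 .004 -.8 0 0;0 -.003 -.008 .004 0 0 0;0 0 0 .004 0 0 0;0 0 0 0 0 0 0")

```text
t: 15.5
eef_pos: [0.5583, -0.1321, 0.0846]
tcp_rot: [156.5, -9.1, 55.3]
force: [-1.3, -0.6, -0.2]
gripper_width: -0.0002
```

```bash
python3 - <<'E'
from h import *
pr(-30,56.5,25)
E
```

```text
q [  28.5   30.8  -25.9  125.3   87.5   15.4 -111.7] t 15.5 F tray [-1.1 -0.9  0.3]
TCP tray [-28.8  56.3  39. ] axis tray [ 0.002 -0.    -1.   ] move [-0.3 -1.2 14. ] turn [ 0.13 -0.03 -0.  ]
tool axes of tray x,y,-z: [[0.37, 0.93, 0.0], [0.93, -0.37, -0.0], [-0.0, -0.0, 1.0]]
```

jog_arm(deltas="0 0 -.001 .006 0 0 0;0 0 0 .006 0 0 0;0 0 0 0.002 0 0 0;0 0 0 0.002 0 0 0;0 0 0 .0015 0 0 0;0 0 0 .001 0 0 0")

```text
t: 16.1
eef_pos: [0.5665, -0.1336, 0.0689]
tcp_rot: [156.4, -9.4, 54.7]
force: [-16.0, 3.0, 27.7]
gripper_width: -0.0001
```

```bash
python3 - <<'E'
from h import *
pr(-30,56.5,21)
E
```

```text
q [  28.6   33.4  -26.1  124.4   94.1   16.3 -118.3] t 16.1 F tray [-3.1 -1.1 32. ]
TCP tray [-27.8  56.9  21.3] axis tray [ 0.005 -0.001 -1.   ] move [-1.2 -1.8  0.2] turn [ 0.27 -0.08 -0.  ]
tool axes of tray x,y,-z: [[0.39, 0.92, 0.0], [0.92, -0.39, -0.0], [-0.0, -0.0, 1.0]]
```

jog_arm(deltas="0 0 0 -.01 0 0 0;0 0 0 -.02 0 0 0;0 0 0 -.02 0 0 0;0 -.026 .011 0 0 0 0;0 -.026 .011 0 0 0 0;0 -.026 .011 0 0 0 0;0 -.026 .011 0 0 0 0;0 0 0 0 0 0 0")

```text
t: 16.9
eef_pos: [0.5176, -0.2403, 0.1185]
tcp_rot: [156.2, -9.6, 54.7]
force: [-1.1, -0.7, 0.5]
gripper_width: -0.0
```

```bash
python3 - <<'E'
from h import *
pr(-29,-57,40);cover()
E
```

```text
q [ 51.8  28.4 -35.2 124.6  65.7  13.2 -76. ] t 16.9 F tray [-0.6 -0.9  0.8]
TCP tray [-25.4 -58.7  74.8] axis tray [ 0.009  0.    -1.   ] move [ 0.1 -4.3 34.8] turn [ 0.49 -0.2  -0.  ]
tool axes of tray x,y,-z: [[0.39, 0.92, 0.01], [0.92, -0.39, 0.0], [-0.0, -0.01, 1.0]]
cover rect [-2.9 -1.3] [ 94.2 139.9] 0.1 n 43136
corner 0 height 0.5
corner 1 height 5.6
corner 2 height 5.6
corner 3 height 0.5
```

jog_arm(deltas="0 0 -.003 .015 .4 -.2 0;0 0 -.001 .015 0 0 0;0 0 0 0.008 0 0 0;0 0 0 0 0 0 0")

```text
t: 17.35
eef_pos: [0.5338, -0.2358, 0.0829]
tcp_rot: [156.6, -9.7, 55.0]
force: [-0.5, 0.2, -0.5]
gripper_width: 0.0005
```

```bash
python3 - <<'E'
from h import *
pr(-29,-57,21)
E
```

```text
q [ 46.6  32.9 -30.7 123.5  81.7  12.  -92.2] t 17.35 F tray [-0.7  0.1 -0.2]
TCP tray [-27.3 -50.2  36.5] axis tray [ 0.004  0.006 -1.   ] move [-7.   1.  15.4] turn [ 0.11 -0.4   0.  ]
tool axes of tray x,y,-z: [[0.38, 0.92, 0.0], [0.92, -0.38, 0.01], [-0.01, -0.0, 1.0]]
```

jog_arm(deltas="0 -.007 0 0 0 0 0;0 0 0 .004 0 0 0;0 0 0 0 0 0 0")

```text
t: 17.65
eef_pos: [0.5317, -0.2401, 0.079]
tcp_rot: [156.5, -9.7, 55.2]
force: [-1.1, 0.1, 0.0]
gripper_width: -0.0001
```

```bash
python3 - <<'E'
from h import *
pr(-29,-57,21)
E
```

```text
q [ 47.7  33.5 -31.2 123.5  84.   12.  -93.4] t 17.65 F tray [-0.9 -0.1  0.5]
TCP tray [-29.8 -55.   33.3] axis tray [ 0.005  0.007 -1.   ] move [-1.7  1.5 12.3] turn [ 0.11 -0.5   0.  ]
tool axes of tray x,y,-z: [[0.38, 0.93, 0.01], [0.93, -0.38, 0.01], [-0.01, -0.0, 1.0]]
```

jog_arm(deltas="0 -.0017 .0015 .004 0 0 0;0 0 0 .002 0 0 0;0 0 0 .002 0 0 0;0 0 0 .002 0 0 0;0 0 0 .002 0 0 0")

```text
t: 18.15
eef_pos: [0.5366, -0.2451, 0.0692]
tcp_rot: [156.4, -9.6, 55.1]
force: [0.3, -0.2, -0.1]
gripper_width: -0.0001
```

```bash
python3 - <<'E'
from h import *
pr(-29,-57,21)
E
```

```text
q [ 47.4  35.1 -30.7 122.8  88.6  12.2 -97.4] t 18.15 F tray [ 0.2 -0.1 -0.2]
TCP tray [-28.5 -58.6  21.9] axis tray [ 0.007  0.005 -1.   ] move [ 1.2 -1.1  0.9] turn [ 0.24 -0.41  0.  ]
tool axes of tray x,y,-z: [[0.38, 0.92, 0.01], [0.92, -0.38, 0.0], [-0.01, -0.0, 1.0]]
```

jog_arm(deltas="0 .001 -.001 .0015 0 0 0;0 0 0 .0015 0 0 0")

```text
t: 18.35
eef_pos: [0.5371, -0.2449, 0.068]
tcp_rot: [156.2, -9.5, 55.1]
force: [-30.7, 7.7, 50.6]
gripper_width: 0.0002
```

```bash
python3 - <<'E'
from h import *
pr(-29,-57,21)
E
```

```text
q [ 47.3  35.3 -30.9 122.9  90.5  12.6 -99.2] t 18.35 F tray [-7.3 -0.3 59.2]
TCP tray [-28.6 -58.2  20.6] axis tray [ 0.008  0.001 -1.   ] move [ 1.  -0.8 -0.4] turn [ 0.41 -0.25 -0.  ]
tool axes of tray x,y,-z: [[0.38, 0.92, 0.01], [0.93, -0.38, 0.0], [-0.0, -0.01, 1.0]]
```

jog_arm(deltas="0 0 0 -.006 0 0 0;0 0 0 -.01 0 0 0;0 .007 .017 0 0 0 0;0 .007 .017 0 0 0 0;0 .007 .017 0 0 0 0;0 0 0 0 0 0 0")

```text
t: 18.95
eef_pos: [0.579, -0.2543, 0.1073]
tcp_rot: [156.3, -9.5, 55.2]
force: [-0.5, 1.0, 0.7]
gripper_width: 0.0005
```

```bash
python3 - <<'E'
from h import *
cover();pr(27,-57,21)
E
```

```text
cover rect [-3.2 -1.3] [ 94.5 140.2] 0.14 n 54477
corner 0 height -0.0
corner 1 height -0.0
corner 2 height 0.0
corner 3 height 0.0
q [ 51.6  35.4 -38.4 116.3  65.4  18.9 -73.4] t 19.0 F tray [-0.3  0.   0.1]
TCP tray [ 24.8 -56.9  37.8] axis tray [ 0.005  0.002 -1.   ] move [ 0.7  2.1 16.8] turn [ 0.2  -0.21 -0.  ]
tool axes of tray x,y,-z: [[0.38, 0.93, 0.0], [0.93, -0.38, 0.0], [-0.0, -0.0, 1.0]]
```

All corners already read 0, but I'll still press corner 1 so that every corner has been pressed.

jog_arm(deltas="0 .0007 .002 .006 0 0 0;0 0 0 .005 0 0 0;0 0 0 .002 0 0 0;0 0 0 .002 0 0 0;0 0 0 .001 0 0 0;0 0 0 .001 0 0 0")

```text
t: 19.6
eef_pos: [0.5821, -0.2555, 0.0898]
tcp_rot: [156.6, -9.1, 55.2]
force: [-13.1, 3.9, 21.4]
gripper_width: 0.0001
```

```bash
python3 - <<'E'
from h import *
pr(27,-57,21)
E
```

```text
q [ 49.1  36.9 -35.6 115.8  68.7  17.9 -76.6] t 19.6 F tray [-3.4  0.5 25.2]
TCP tray [ 22.5 -57.1  20.8] axis tray [ 0.001 -0.002 -1.   ] move [ 1.8  4.1 -0.2] turn [0.06 0.07 0.  ]
tool axes of tray x,y,-z: [[0.38, 0.93, 0.0], [0.93, -0.38, -0.0], [0.0, -0.0, 1.0]]
```

Home at 20.8 mm with 25 N. I'll retreat well clear and take a final look.

jog_arm(deltas="0 0 0 -.006 0 0 0;0 0 0 -.02 0 0 0;0 0 0 -.03 0 0 0;0 0 0 -.03 0 0 0;0 .012 -.005 -.03 0 0 0;0 .02 -.01 -.02 0 0 0;0 .02 -.01 0 0 0 0;0 0 0 0 0 0 0")

```text
t: 20.4
eef_pos: [0.5337, -0.1816, 0.2144]
tcp_rot: [156.7, -8.9, 55.1]
force: [-0.2, 0.1, -0.1]
gripper_width: 0.0
```

```bash
python3 - <<'E'
from h import *
cover('pics/w.png');pr(27,-57,21)
p,d=imaging.read_camera('scene');D=np.load('scene.npz')['p'];C=cam2w('scene')
k=proj('scene',[[.6,-.15,.05]],C).astype(int)[0];u,v=k
a=cv2.resize(p[max(0,v-100):v+100,max(0,u-130):u+130],(400,300));b=cv2.resize(cv2.imread('pics/w.png'),(400,300))
cv2.imwrite('pics/z.png',np.hstack([a,b]))
for n in ('soap','oat_bottle','red_jar'): print(n,[(np.round(C[:3,:3]@np.array(r['point'])+C[:3,3],3).tolist(),round(r['confidence'],2)) for r in imaging.spot_point('scene',n)[:1]])
E
```

```text
cover rect [-3.1 -1.3] [139.6  94.2] 90.0 n 15631
corner 0 height 0.1
corner 1 height 0.0
corner 2 height 0.0
corner 3 height 0.1
q [ 62.1  21.9 -56.4 120.9  45.6  28.  -62.5] t 20.45 F tray [-0.2 -0.9 -0.2]
TCP tray [ 15.8   0.4 161.1] axis tray [-0.004 -0.006 -1.   ] move [-48.   32.1 140.4] turn [-0.08  0.38  0.  ]
tool axes of tray x,y,-z: [[0.38, 0.93, -0.0], [0.93, -0.38, -0.01], [0.01, 0.0, 1.0]]
soap [([0.765, -0.018, -0.001], 0.79)]
oat_bottle [([0.617, 0.402, -0.001], 0.79)]
red_jar [([0.64, -0.383, 0.0], 0.63)]
```

View pics/z.png

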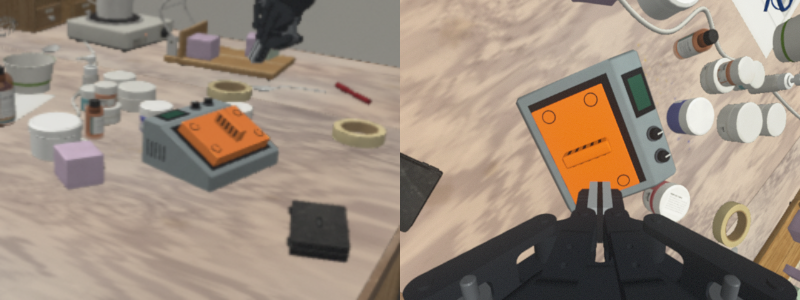

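The cover lies flush on the face, seen from both cameras: scene at (230,130), wrist at (585,145). The bystanders are in place and the robot is clear.

```bash
python3 -c "
from station import workorder
print(workorder.job_done())"
```

```text
the job is handed in; nothing more can be done
None
```

The orange cover is on the battery tray, rib outward, and pressed home. I handed the job in at about 20.5 s of the 59 s allowed.

- **Flushness:** the last depth check puts all four corners within about 0.1 mm of home. Each corner stopped firm under a press of 25–59 N at about 21 mm above the face.
- **Pressing order:** I pressed the corners one at a time, in the order 0, 3, 2, 1. Corners 3 and 1 already measured home before I reached them, because they went down with their neighbours. I still pressed both.
- **Press force:** the presses on corners 0 and 2 reached 44 N and 59 N at the end of travel. That was on the shut fingertips and is below the 120 N wrist limit. It is above the 40 N that applies to the arm and gripper body.
- **Disagreement:** the wrist camera puts the cover's centre 3 mm down the slope, although the stated play is only 2 mm. I took that as calibration error.
- **Joint limits:** joints 6 and 7 ran up against the ends of their ranges while I was moving to corner 3. I turned the tool about its own axis to clear them. No fault was reported.
- **Bystanders:** the soap, bottle and jar are within about 4 mm of where they were first detected, which is the detection accuracy. The robot stands clear of everything.

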